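Start a timed centrifuge spin

TASK

The micro tubes are loaded, so start a timed spin, touching things lightly with the fingertips and lifting nothing: ease the half-open centrifuge lid down until it is fully shut, without slamming it, then press in the upper half of the green rocker switch on the front panel fully, so that it is on, and then tap the green start key of the bench timer lying on the bench and let it come up again. Never switch on while the lid is open or start the timer before the centrifuge runs, leave the timer where it lies, and do not disturb the other things on the bench.

Things in the scene. Friction and masses are not known exactly. Their poses are not given: they have to be found in the camera images.
- centrifuge_lid (a joint): hinge of the centrifuge's round lid, rad: 0 = shut, grows as it opens (up to 1.47, nearly upright); starts about half open (0.35 to 0.7). The hinge is stiff: the lid stays wherever it is left, and takes about 8 to 12 N pressed down at lid_front to move.
- lid_front (a point): point on the outer (top) face of the centrifuge lid near its front edge, on the middle line, where to push it down; it moves with the lid, on an arc 192 mm from lid_hinge. The frame turns with the lid: z = out of the lid's outer face (up when shut), x = along the lid towards the hinge, y = along the hinge line. The face round it is smooth and nearly flat; the lid's front edge is 21 mm in front of the point. With the lid shut the point is 155 mm above the bench.
- lid_hinge (a point): middle of the lid's hinge line, at the back of the centrifuge, 122 mm above the bench; its y axis is the hinge line. Shut, lid_front lies 188 mm in front of it (towards -x of the body centrifuge) and 33 mm higher.
- centrifuge: white bench-top micro centrifuge, 260 x 232 mm, 108 mm high without its lid and 159 mm with the lid shut; fixed. Origin at the middle of its underside; its front panel faces its -x, z is up, +y is the left side as seen from the front. The panel leans back 20 degrees from upright and carries a small turning knob in the middle (nothing to do with this job) and the green rocker switch left of it.
- run_switch (a joint): the green rocker switch, rad: 0 = off (its upper half stands out), 0.4 = on (upper half pressed in, lower half stands out). It has friction and no spring: it stays where it is left; pressing the upper half fully in takes about 4 N.
- run_switch_top (a point): point on the face of the rocker's upper half, 10 mm above its pivot, 86 mm above the bench; the rocker is 21 mm wide (y axis) and 32 mm tall, in a 30 x 40 mm black bezel. The point moves 4 mm inwards going on. The panel's outward direction is (-0.94, 0, 0.34) in the frame of centrifuge. The lip of the shut lid (124 to 133 mm high) is 27 mm farther back; fingers tilted 10 to 25 degrees clear it.
- timer: white bench timer with a display, 68 x 68 mm and 18 mm thick, lying loose on the bench, face up, 0.12 kg; origin at the middle of its underside, z up, its row of three keys along its -x side. Only the green key (-y end, raised) works; the red and the grey are flush and dead.
- start_button_top (a point): middle of the top of the timer's round green start key: 14.6 mm across, 24 mm above the bench when up, 6 mm above the timer's face; z = up. It is 17.6 mm towards -x and 20 mm towards -y of the timer's origin.
- start_button (a joint): travel of the green start key, m: 0 = up, 0.0035 = fully down; spring, 3.5 N fully down. It comes up again by itself.
- tape_roll: roll of beige tape lying flat, 96 mm across, 25 mm high; loose, a bystander: leave it alone. Origin at the middle of its underside.
- dish_100: clear closed petri dish, 97 mm across, 16 mm high; loose, a bystander: leave it alone. Origin at the middle of its underside.
- bottle_media: bottle with a blue cap, 72 mm across, 149 mm high; loose, a bystander: leave it alone. Origin at the middle of its underside.
- bottle_amber: amber bottle with a black cap, 52 mm across, 104 mm high; loose, a bystander: leave it alone. Origin at the middle of its underside.
- tip_box_yellow: yellow box of pipette tips with a clear lid, 90 x 119 x 82 mm; loose, a bystander: leave it alone. Origin at the middle of its underside.
- log_book: white note book, 210 x 152 x 16 mm; loose, a bystander: leave it alone. Origin at the middle of its underside.
- marker_0: marker pen with a blue cap, 13 x 133 mm; loose, a bystander: leave it alone. Origin at the middle of its underside.
- beaker_100: glass beaker, 61 mm across, 72 mm high; loose, a bystander: leave it alone. Origin at the middle of its underside.
There are look-alikes about, which are no part of the job. What is shaped like the timer but blue is not meant.

How it is judged:
On the way, in this order (a step that is already met when the one before it is completed fails the run):
1. the lid is fully shut (within 0.03 rad) and the switch still off (value of joint centrifuge_lid below 0.03 rad and value of joint run_switch below 0.1 rad), for 0.2 s.
2. the rocker switch is over to on (above 0.30 rad), with the lid shut (value of joint run_switch above 0.3 rad and value of joint centrifuge_lid below 0.03 rad), for 0.2 s.
3. the timer's green key is pressed more than 2 mm, with the centrifuge on (value of joint start_button above 0.002 m and value of joint run_switch above 0.3 rad), for 0.04 s.
At the end, for the whole second after the job is handed in: The lid is shut within 0.03 rad, the rocker switch is on (above 0.30 rad), the timer's green key is up again (under 1 mm), and the timer lies still on the bench within 20 mm of where it was (all of step 2 and value of joint start_button below 0.001 m and distance of timer from where it was at the start of the episode below 0.02 m and height (world z) of timer below 0.005 m and linear speed of timer below 0.01 m/s); the robot touches nothing.
It fails at once if the switch is put on while the lid is open (value of joint run_switch above 0.25 rad and value of joint centrifuge_lid above 0.05 rad).
It fails at once if the timer is started before the centrifuge is on (value of joint start_button above 0.0015 m and value of joint run_switch below 0.25 rad).
It fails at once if the lid is slammed (faster than 2.5 rad/s), or the centrifuge is pressed harder than 40 N or the timer harder than 25 N (velocity of joint centrifuge_lid below -2.5 rad/s or contact force between the arm and centrifuge above 40 N or contact force between the arm and timer above 25 N).
It fails at once if the lid is lifted further open (beyond 0.9 rad), or the timer is lifted 8 mm or pushed 30 mm away (value of joint centrifuge_lid above 0.9 rad or height (world z) of timer above 0.008 m or distance of timer from where it was at the start of the episode above 0.03 m).
It fails at once if another thing on the bench is moved by more than 25 mm (distance of any of tape_roll, dish_100, bottle_media, bottle_amber, tip_box_yellow, log_book, marker_0, beaker_100 from where it was at the start of the episode above 0.025 m).
It also fails if it takes over 54 s, if anything falls off the work surface, if the arm or the gripper's body presses on something with over 40 N, if the wrist force passes 120 N, or if a joint passes its speed limit or range.

ROBOT

A 6-joint arm with a two-finger parallel gripper is mounted at the origin on a cart in front of the work surface, level with it; the furniture and walls round the work are solid. World frame = base frame: x ahead of the robot, y to its left, z up, the work surface at z = 0. Lengths are in m, angles in rad, forces in N, time in s.
With the tool pointing down it reaches from about 0.375 to 0.9 m from the base axis. Payload 3.1 kg.
Tool frame: the origin (TCP) lies where the fingers leave the gripper's body, on its centre line; the fingertips stand 70 mm ahead of it and the grasp point (between the pads) lies 51 mm ahead of it; z points along the fingers, y is the line along which they close (so a half turn about z gives the same grasp; the last joint's range is limited). The gripper opens to 87 mm and grips with 3 to 60 N. Pads are 19 mm wide; open, the fingers measure 117 mm over their backs; the gripper's body (75 mm by 190 mm) begins 51 mm behind the grasp point.
Start: joints at [-1.427, 0.527, 1.433, -0, 1.181, -0.178], TCP at [0.198, -0.593, 0.292] pointing down, gripper open.
Joint ranges: [-3.08, 3.08], [-0.75, 2.2], [0.22, 2.44], [-1.43, 4.57], [0, 2.65], [-2.85, 2.85]. Speed limits (rad/s): [2.79, 2.79, 3.14, 3.14, 3.14, 3.14].

INTERFACE

Orientations are given as a unit quaternion [x, y, z, w].
In Python, from rig import robot gives the robot as it stands.
- The arm moves only by the tool send_rows, never from a script. Its argument "deltas" is text: rows parted by semicolons, each of 7 numbers parted by spaces: the shift along the tool's x, y, z in mm, then the turn, a rotation vector about the tool's x, y, z in degrees, then the opening, from 0 (shut) to 1 (fully open). A call has 1 to 10 rows; each row shifts and turns the commanded pose from where the row before left it, along the tool's axes as they then stand; what a row does not reach is not made up. A row lasts 1/8 s, in which the tool goes at most 62.5 mm and 10.7 degrees, less where a joint would pass 70% of its speed; a pose out of reach is approached as far as the arm can. A call is refused whole if a number of a shift passes 62.5 or a number of a turn 10.7, either way. A call with a gripper value outside its range is refused whole. The fingers move at their own pace and stop on an object; "newtons" is the grip in N (left out, the last holds). Time passes only in rows, so rows that do not move let the fingers close. It gives the time, the measured TCP pose, the force, the opening and the grip force at its end, in the units of the state.
- robot.get_obs(): the state, without advancing time (a new reading comes with each control period).
- robot.camera(name): name is "side" or "top"; returns a dict with "image" (420x560x3 uint8, red, green, blue), "depth" (420x560 float32, m along the optical axis (not along the pixel's ray), 0 where there is no reading), "fovy" (degrees; the focal length in pixels is half the picture's height over the tangent of half this angle, whatever the lens; pixels are square), "cx", "cy" (the principal point, pixels), "rvec" (rotation vector, rad) and "tvec" (3), from world to camera coordinates, as OpenCV has them. Camera axes: x right, y down, z forward; pixel columns grow to the right and rows downward; lengths in m; the calibration is good to about 2 mm. A picture is of the moment at which its call begins.
- robot.hand_in(): hands the job in; it is judged then, once.
Trained networks look in the newest picture that a camera, given by its name, has taken for a name from the list of things; names that differ only in an ending like _2 or _b are one class to them, and where a whole thing is asked for, a point or a joint stands for the part that bears it (a point fixed in the world has none). Each returns a list of dicts, best first, with "p" (0 to 1); they miss things now and then, are a little off and sometimes report something else, mostly with a low value. They report only what shows in the picture. A call takes as long as a camera call. They do not tell look-alikes from the thing itself.
- robot.find_in(camera, thing): "box" ([left, top, right, bottom] in pixels, round what is visible of it).
- robot.cut_out(camera, thing): "region" (420x560 bool, what is visible of it) and "box" ([left, top, right, bottom] in pixels, round what is visible of it).
The state is a dict: "time": time; "q": joint angles; "joint_velocities": joint speeds; "joint_torque": joint torques, N m; "position": TCP position; "tool_rot": TCP orientation; "ft_force": force on the tool from outside, world axes, zero at the start; "moment": the same for the moment, N m; "grip_width": finger opening in m; "grip_force": force on a finger pad.
Only numpy, scipy, OpenCV 4.12 (cv2) and the standard library are available. Lean on these libraries where they do the work, as an engineer would, in place of code of your own. Each camera call takes 0.05 s, during which the arm holds its last target. There are 200 camera calls.

## Working session

There is one attempt and no reset: what is moved stays moved. The work goes in short steps, Python scripts to look and compute and a tool call to move; the robot and the scene stay as the last step left them, time stands still between calls to the robot, and variables do not carry over. Pictures are saved under pics/ and viewed, at most 10 in all, crops included, and the job is handed in when it is done.

Besides the shell and the picture viewer there is one more tool, called after "Emit:" by a JSON object that holds its "method" and its "body", one argument or row to a line. send_rows: Moves the arm, as the interface text tells. Its arguments: {"type":"object","properties":{"deltas":{"type":"string"},"newtons":{"type":"number"}},"required":["deltas"]}

```bash
mkdir -p pics; cat > h.py <<'E'
import numpy as np, cv2
from scipy.spatial.transform import Rotation as R
from rig import robot
def cam(n):
    c=robot.camera(n); c['R']=cv2.Rodrigues(np.array(c['rvec'],float))[0]; c['t']=np.array(c['tvec'],float).ravel()
    c['f']=210/np.tan(np.radians(c['fovy'])/2); return c
def cloud(c):
    d=c['depth']; v,u=np.mgrid[:420,:560]
    P=np.stack([(u-c['cx'])/c['f']*d,(v-c['cy'])/c['f']*d,d],-1)
    W=(P-c['t'])@c['R']; W[d==0]=np.nan; return W
def pix(c,p):
    q=c['R']@np.array(p)+c['t']; return c['f']*q[:2]/q[2]+[c['cx'],c['cy']]
def save(c,n): cv2.imwrite('pics/'+n,c['image'][:,:,::-1])
E
python3 - <<'E'
from h import *
for n in('top','side'):
    c=cam(n); save(c,n+'0.png'); W=cloud(c)
    print(n,c['fovy'],(-c['R'].T@c['t']).round(3))
    for t in('centrifuge','centrifuge_lid','run_switch','timer','start_button','bottle_media','bottle_amber','tip_box_yellow'):
        for r in robot.cut_out(n,t)[:3]:
            P=W[r['region']]; print(t,round(r['p'],2),np.round(r['box']),np.nanmedian(P,0).round(3),np.nanmin(P,0).round(3),np.nanmax(P,0).round(3))
E
```

```text
top 44.549474406038854 [0.075 0.339 1.373]
centrifuge 0.82 [346. 105. 447. 212.] [ 0.586 -0.24   0.109] [ 0.463 -0.499 -0.008] [ 0.829 -0.147  0.272]
centrifuge_lid 0.56 [358. 105. 434. 157.] [ 0.624 -0.245  0.231] [ 0.551 -0.5   -0.004] [ 0.818 -0.157  0.272]
run_switch 0.52 [410. 200. 417. 207.] [ 0.467 -0.246  0.085] [ 0.463 -0.258  0.06 ] [ 0.473 -0.237  0.094]
timer 0.58 [317. 212. 345. 234.] [ 0.525 -0.033  0.017] [ 0.485 -0.077 -0.004] [0.568 0.007 0.029]
timer 0.36 [324. 246. 372. 256.] [ 0.43  -0.033  0.011] [ 0.408 -0.101 -0.003] [0.45  0.027 0.02 ]
bottle_media 0.78 [200. 182. 235. 222.] [0.675 0.252 0.115] [ 0.658  0.212 -0.005] [0.777 0.285 0.156]
bottle_amber 0.77 [238. 200. 257. 229.] [0.618 0.187 0.082] [ 0.604  0.158 -0.001] [0.651 0.209 0.111]
bottle_amber 0.53 [116. 278. 200. 371.] [0.449 0.509 0.013] [ 0.328  0.387 -0.006] [0.583 0.629 0.022]
tip_box_yellow 0.81 [163. 210. 218. 273.] [0.611 0.356 0.081] [ 0.557  0.285 -0.006] [0.711 0.427 0.091]
side 47.16626331138801 [0.17  1.406 0.92 ]
centrifuge 0.53 [217. 221. 241. 268.] [0.686 0.27  0.101] [ 0.644  0.129 -0.004] [0.767 0.334 0.152]
centrifuge_lid 0.79 [265. 128. 312. 173.] [ 0.627 -0.211  0.218] [ 0.549 -0.767  0.077] [ 0.727 -0.152  0.27 ]
timer 0.81 [288. 214. 313. 228.] [ 0.524 -0.026  0.015] [ 0.484 -0.102 -0.004] [0.575 0.011 0.027]
timer 0.73 [290. 236. 317. 253.] [0.488 0.09  0.015] [ 0.448  0.042 -0.002] [0.526 0.125 0.026]
start_button 0.68 [290. 235. 313. 250.] [0.489 0.089 0.015] [0.451 0.042 0.001] [0.526 0.125 0.026]
bottle_media 0.87 [218. 221. 240. 267.] [0.688 0.27  0.101] [ 0.655  0.133 -0.004] [0.778 0.334 0.152]
bottle_amber 0.83 [246. 227. 266. 262.] [0.623 0.2   0.06 ] [ 0.604  0.048 -0.002] [0.701 0.294 0.107]
tip_box_yellow 0.79 [220. 255. 253. 302.] [0.609 0.391 0.078] [ 0.557  0.261 -0.004] [0.713 0.429 0.087]
```

```bash
python3 - <<'E'
import cv2
a=cv2.imread('pics/top0.png')[95:285,270:470]; b=cv2.imread('pics/side0.png')[110:270,230:390]
cv2.imwrite('pics/a.png',cv2.resize(a,None,fx=3,fy=3,interpolation=2)[:600]); cv2.imwrite('pics/b.png',cv2.resize(b,None,fx=3.7,fy=3.7,interpolation=2))
E
```

```text
(no output)
```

View pics/a.png

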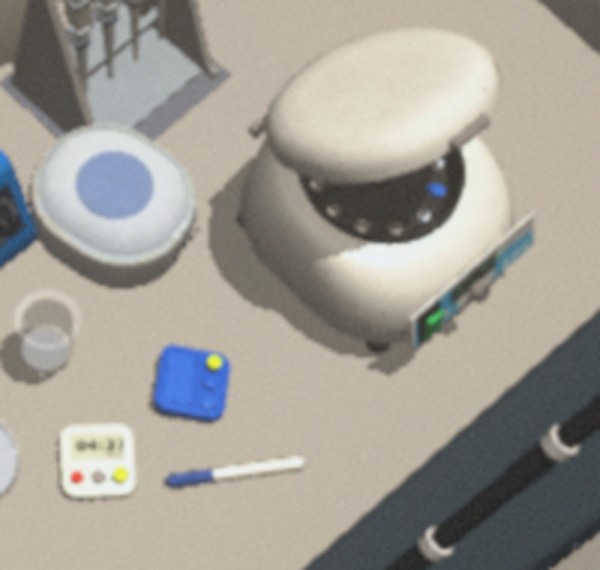

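View pics/b.png

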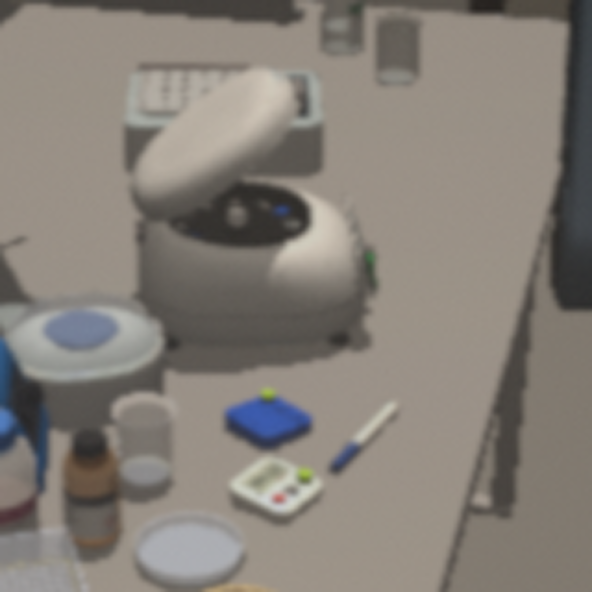

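The white timer (crop a ≈(97,461), green key ≈(121,474)) is the target; the blue one is a look-alike. The centrifuge's lid is half open, with the green switch at crop a ≈(433,322). The pen lies between the timer and the bench edge.

```bash
cat > m.py <<'E'
from h import *
c=cam('top'); W=cloud(c); 
hsv=cv2.cvtColor(c['image'],cv2.COLOR_RGB2HSV)
g=(hsv[...,0]>45)&(hsv[...,0]<85)&(hsv[...,1]>100)&(hsv[...,2]>60)
n,l,s,ce=cv2.connectedComponentsWithStats(g.astype(np.uint8))
for i in range(1,n):
    if s[i,4]>4: print('green',ce[i].round(1),s[i,4],np.nanmedian(W[l==i],0).round(4))
y=(hsv[...,0]>25)&(hsv[...,0]<45)&(hsv[...,1]>120)&(hsv[...,2]>120)
n,l,s,ce=cv2.connectedComponentsWithStats(y.astype(np.uint8))
for i in range(1,n):
    if s[i,4]>4: print('yel',ce[i].round(1),s[i,4],np.nanmedian(W[l==i],0).round(4))
# panel ransac
box=np.zeros((420,560),bool); box[160:216,400:455]=1
P=W[box&(W[...,2]>0.035)&(W[...,2]<0.125)]
rng=np.random.default_rng(0); best=(0,)
for _ in range(6000):
    a=P[rng.choice(len(P),3,0)]; nn=np.cross(a[1]-a[0],a[2]-a[0]); L=np.linalg.norm(nn)
    if L<1e-5: continue
    nn/=L; nn*=np.sign(nn[2])
    if abs(nn[2]-.34)>.12: continue
    k=abs((P-a[0])@nn)<.003
    if k.sum()>best[0]: best=(k.sum(),nn,k)
Q=P[best[2]]; m=Q.mean(0); nn=np.linalg.svd(Q-m)[2][2]; nn*=np.sign(nn[2])
print('panel',len(P),best[0],nn.round(3),m.round(3),Q.min(0).round(3),Q.max(0).round(3),'yaw front',np.degrees(np.arctan2(nn[1],nn[0])))
# lid
for cn,cc in (('top',c),('side',cam('side'))):
    r=robot.cut_out(cn,'centrifuge_lid')
    if not r: continue
    reg=cv2.erode(r[0]['region'].astype(np.uint8),np.ones((3,3)))>0
    P=cloud(cc)[reg]; P=P[(P[:,2]>.12)&(P[:,1]>-.4)]
    best=(0,)
    for _ in range(2000):
        a=P[rng.choice(len(P),3,0)]; q=np.cross(a[1]-a[0],a[2]-a[0]); L=np.linalg.norm(q)
        if L<1e-6: continue
        q/=L; q*=np.sign(q[2]); k=abs((P-a[0])@q)<.004
        if k.sum()>best[0]: best=(k.sum(),q,k)
    Q=P[best[2]]; m=Q.mean(0); q=np.linalg.svd(Q-m)[2][2]; q*=np.sign(q[2])
    print(cn,'lid',len(P),best[0],q.round(3),'tilt',np.arccos(q[2]),'dir',np.degrees(np.arctan2(q[1],q[0])),m.round(3),P.min(0).round(3),P.max(0).round(3))
W=cloud(c); S=W[90:225,335:460].reshape(-1,3)
for lo,hi in((.03,.06),(.06,.1),(.1,.13),(.13,.3)):
    Q=S[(S[:,2]>lo)&(S[:,2]<hi)]; print(lo,len(Q),Q.min(0).round(3),Q.max(0).round(3),cv2.minAreaRect((Q[:,:2]*1000).astype(np.float32)))
E
python3 m.py
```

```text
green [302.5   8.8] 604 [ 0.9258 -0.0973  0.4252]
green [414.5 200.6] 22 [ 0.4689 -0.2499  0.0908]
yel [340.6 215.4] 13 [ 0.5319 -0.06    0.0254]
yel [309.5 252.7] 14 [0.4644 0.0684 0.0258]
panel 1683 395 [-0.894 -0.289  0.342] [ 0.497 -0.311  0.081] [ 0.462 -0.391  0.054] [ 0.528 -0.224  0.102] yaw front -162.063636387792
top lid 2702 1815 [0.55  0.187 0.814] tilt 0.6196959564686068 dir 18.828379912734224 [ 0.644 -0.251  0.224] [ 0.552 -0.341  0.131] [ 0.721 -0.156  0.272]
side lid 988 567 [0.548 0.204 0.811] tilt 0.6241341444421812 dir 20.45155202790659 [ 0.643 -0.235  0.218] [ 0.552 -0.338  0.137] [ 0.723 -0.15   0.27 ]
0.03 466 [ 0.462 -0.586  0.03 ] [ 0.889 -0.064  0.06 ] ((656.7245483398438, -323.17010498046875), (410.1670837402344, 432.2861022949219), 67.0295639038086)
0.06 2100 [ 0.462 -0.391  0.06 ] [ 0.878 -0.148  0.1  ] ((648.7984619140625, -226.55453491210938), (405.3872985839844, 220.5072021484375), 34.11042785644531)
0.1 1879 [ 0.476 -0.379  0.1  ] [ 0.709 -0.156  0.129] ((573.4966430664062, -249.52244567871094), (263.8873291015625, 184.19578552246094), 63.072410583496094)
0.13 3053 [ 0.547 -0.359  0.131] [ 0.733 -0.156  0.272] ((638.896728515625, -257.6031494140625), (179.91421508789062, 199.42971801757812), 24.4780330657959)
```

```bash
cat > m2.py <<'E'
from h import *
a=np.radians(18.3); ex=np.array([np.cos(a),np.sin(a),0]); ey=np.array([-np.sin(a),np.cos(a),0])
T=[]
for cn in('top','side'):
    c=cam(cn); W=cloud(c).reshape(-1,3); W=W[np.isfinite(W[:,0])]
    L=np.stack([W@ex,W@ey,W[:,2]],1)
    k=(abs(L[:,1]+.43)<.16)&(L[:,0]>.3)&(L[:,0]<.72)&(L[:,2]>.02)&(L[:,2]<.3); L=L[k]
    Z=L[L[:,2]>.15]; print(cn,'lid v',np.percentile(Z[:,1],[.5,2,98,99.5]).round(3))
    Z=L[(L[:,2]<.10)&(L[:,2]>.03)&(L[:,0]<.6)]; print('body v',np.percentile(Z[:,1],[.5,2,98,99.5]).round(3),'u',np.percentile(Z[:,0],[.5,2]).round(3))
    M=L[abs(L[:,1]+.43)<.015]
    print('profile u:z max', [(round(u,2),round(float(M[abs(M[:,0]-u)<.005][:,2].max()),3), round(float(M[abs(M[:,0]-u)<.005][:,2].min()),3)) for u in np.arange(.35,.68,.01) if (abs(M[:,0]-u)<.005).any()])
E
python3 m2.py; python3 -c "
from rig import robot;o=robot.get_obs();print(o['position'],o['tool_rot'],o['time'])"
```

```text
top lid v [-0.535 -0.526 -0.35  -0.348]
body v [-0.539 -0.527 -0.298 -0.275] u [0.36  0.365]
profile u:z max [(np.float64(0.36), 0.078, 0.063), (np.float64(0.37), 0.086, 0.028), (np.float64(0.38), 0.101, 0.079), (np.float64(0.39), 0.103, 0.087), (np.float64(0.4), 0.108, 0.097), (np.float64(0.41), 0.114, 0.099), (np.float64(0.42), 0.116, 0.105), (np.float64(0.43), 0.123, 0.106), (np.float64(0.44), 0.264, 0.097), (np.float64(0.45), 0.265, 0.071), (np.float64(0.46), 0.272, 0.092), (np.float64(0.47), 0.27, 0.091), (np.float64(0.48), 0.268, 0.09), (np.float64(0.49), 0.266, 0.085), (np.float64(0.5), 0.254, 0.089), (np.float64(0.51), 0.249, 0.09), (np.float64(0.52), 0.242, 0.091), (np.float64(0.53), 0.232, 0.223), (np.float64(0.54), 0.223, 0.216), (np.float64(0.55), 0.218, 0.208), (np.float64(0.56), 0.211, 0.199), (np.float64(0.57), 0.204, 0.193), (np.float64(0.58), 0.195, 0.187), (np.float64(0.59), 0.19, 0.179), (np.float64(0.6), 0.181, 0.169), (np.float64(0.61), 0.172, 0.156)]
side lid v [-0.521 -0.512 -0.347 -0.345]
body v [-0.525 -0.511 -0.329 -0.326] u [0.364 0.369]
profile u:z max [(n
[... 279 characters left out ...]
(0.44), 0.258, 0.099), (np.float64(0.45), 0.265, 0.099), (np.float64(0.46), 0.267, 0.099), (np.float64(0.47), 0.266, 0.094), (np.float64(0.48), 0.264, 0.09), (np.float64(0.49), 0.26, 0.092), (np.float64(0.5), 0.252, 0.093), (np.float64(0.51), 0.247, 0.092), (np.float64(0.52), 0.239, 0.092), (np.float64(0.53), 0.231, 0.092), (np.float64(0.54), 0.222, 0.096), (np.float64(0.55), 0.214, 0.099), (np.float64(0.56), 0.209, 0.1), (np.float64(0.57), 0.2, 0.189), (np.float64(0.58), 0.191, 0.116), (np.float64(0.59), 0.188, 0.118), (np.float64(0.6), 0.182, 0.104), (np.float64(0.61), 0.172, 0.081)]
[ 0.19770532 -0.59289009  0.29228125] [ 9.87078343e-01  1.60238398e-01 -7.72825005e-06  2.34210893e-05] 1.2
```

Emit:
{"method": "send_rows", "body": {
  "deltas": "0 -10 -45 0 0 0 0;40 -25 -45 0 0 0 0;55 -25 0 0 0 0 0;55 -25 0 0 0 0 0;55 -25 0 0 0 0 0;55 -25 0 0 0 0 0;55 -25 0 0 0 0 0;55 -20 0 0 0 0 0;50 0 0 0 0 0 0;50 0 0 0 0 0 0",
  "newtons": 10
}}

```text
time: 2.45
position: [0.5869, -0.2738, 0.3807]
tool_rot: [0.987, 0.161, 0.0, 0.0]
ft_force: [1.1, -1.2, -0.6]
grip_width: 0.0018
grip_force: 0.0
```

```bash
cat > p.py <<'E'
from h import *
a=np.radians(18.3)
o=robot.get_obs(); r=R.from_quat(o['tool_rot']); x=np.array(o['position']); t=x+r.apply([0,0,.07])
f=lambda p:np.round([p[0]*np.cos(a)+p[1]*np.sin(a),-p[0]*np.sin(a)+p[1]*np.cos(a),p[2]],4)
print('tcp uvz',f(x),'tip',f(t),'toolx',f(r.apply([1,0,0])),'toolz',f(r.apply([0,0,1])),'F',np.round(o['ft_force'],1),o['time'],o['grip_width'])
E
python3 p.py
```

```text
tcp uvz [ 0.4712 -0.4442  0.3807] tip [ 0.4712 -0.4443  0.3107] toolx [1.0e+00 3.2e-03 1.0e-04] toolz [ 1.e-04 -5.e-04 -1.e+00] F [ 1.1 -1.2 -0.6] 2.45 0.00182968961243253
```

Emit:
{"method": "send_rows", "body": {
  "deltas": "6 0 20 0 0 0 0;0 0 12 0 0 0 0;0 0 5 0 0 0 0;0 0 5 0 0 0 0;0 0 4 0 0 0 0"
}}

```text
time: 3.08
position: [0.5908, -0.2737, 0.3348]
tool_rot: [0.987, 0.16, 0.0, 0.0]
ft_force: [0.3, -0.1, -0.1]
grip_width: 0.0007
grip_force: 0.0
```

Emit:
{"method": "send_rows", "body": {
  "deltas": "0 0 3 0 0 0 0;0 0 3 0 0 0 0;0 0 0 0 0 0 0"
}}

```text
time: 3.45
position: [0.5901, -0.2738, 0.3327]
tool_rot: [0.987, 0.16, -0.0, 0.002]
ft_force: [-7.3, 1.5, 14.9]
grip_width: 0.0005
grip_force: 7.2
```

Emit:
{"method": "send_rows", "body": {
  "deltas": "-5.1 0 4.8 0 0 0 0;-4.9 0 5 0 0 0 0;-4.7 0 5.2 0 0 0 0;-4.5 0 5.4 0 0 0 0;-4.3 0 5.5 0 0 0 0"
}}

```text
time: 4.08
position: [0.5682, -0.2808, 0.3062]
tool_rot: [0.987, 0.16, 0.0, 0.001]
ft_force: [-4.5, 2.8, 13.3]
grip_width: 0.0007
grip_force: 6.5
```

```bash
python3 p.py
```

```text
tcp uvz [ 0.4513 -0.445   0.3062] tip [ 0.4513 -0.4451  0.2362] toolx [1.0e+00 2.4e-03 4.0e-04] toolz [ 4.0e-04 -2.1e-03 -1.0e+00] F [-4.5  2.8 13.3] 4.075 0.0006674136433591438
```

Emit:
{"method": "send_rows", "body": {
  "deltas": "-4 0 5.7 0 0 0 0;-3.8 0 5.8 0 0 0 0;-3.6 0 6 0 0 0 0;-3.4 0 6.1 0 0 0 0;-3.2 0 6.2 0 0 0 0;-2.9 0 6.3 0 0 0 0;-2.6 0 6.4 0 0 0 0;-2.4 0 6.5 0 0 0 0"
}}

```text
time: 5.08
position: [0.5431, -0.289, 0.2558]
tool_rot: [0.987, 0.16, -0.001, 0.0]
ft_force: [-5.2, 0.7, 10.0]
grip_width: 0.0005
grip_force: 5.2
```

```bash
python3 p.py
```

```text
tcp uvz [ 0.4249 -0.4449  0.2558] tip [ 0.4248 -0.4449  0.1858] toolx [ 1.      0.0025 -0.0016] toolz [-1.6e-03 -5.0e-04 -1.0e+00] F [-5.2  0.7 10. ] 5.075 0.0005459014812328923
```

Emit:
{"method": "send_rows", "body": {
  "deltas": "-2 0 6 0 0 0 0;-1.8 0 6 0 0 0 0;-1.5 0 6 0 0 0 0;-1 0 5 0 0 0 0;-0.5 0 3 0 0 0 0"
}}

```text
time: 5.7
position: [0.5362, -0.2913, 0.2292]
tool_rot: [0.987, 0.16, -0.002, 0.0]
ft_force: [-6.3, -0.5, 9.7]
grip_width: 0.0007
grip_force: 5.0
```

Emit:
{"method": "send_rows", "body": {
  "deltas": "0 0 2 0 0 0 0;0 0 2 0 0 0 0;0 0 1 0 0 0 0"
}}

```text
time: 6.08
position: [0.5361, -0.2913, 0.2283]
tool_rot: [0.987, 0.161, -0.001, 0.001]
ft_force: [-12.5, 4.2, 32.6]
grip_width: 0.0005
grip_force: 16.5
```

Emit:
{"method": "send_rows", "body": {
  "deltas": "0 0 -8 0 0 0 0;0 0 -30 0 0 0 1;-60 0 -30 0 0 0 1;-60 -20 0 0 0 0 1;-60 -20 0 0 0 0 1;0 -10 0 0 0 0 1"
}}

```text
time: 6.82
position: [0.3532, -0.2986, 0.2885]
tool_rot: [0.987, 0.158, -0.001, -0.001]
ft_force: [0.1, 0.6, -0.1]
grip_width: 0.0428
grip_force: 0.0
```

```bash
python3 p.py; cat > m3.py <<'E'
from h import *
import sys
a=np.radians(18.3); ex=np.array([np.cos(a),np.sin(a),0]); ey=np.array([-np.sin(a),np.cos(a),0])
ims=[]
for n in('top','side'):
    c=cam(n); W=cloud(c); L=np.stack([W@ex,W@ey,W[...,2]],-1)
    hsv=cv2.cvtColor(c['image'],cv2.COLOR_RGB2HSV)
    q=pix(c,ex*.37+ey*-.39+[0,0,.085]).astype(int)
    g=(hsv[...,0]>40)&(hsv[...,0]<88)&(hsv[...,1]>80)&(hsv[...,2]>40)
    M=np.zeros_like(g); M[q[1]-12:q[1]+13,q[0]-12:q[0]+13]=1; P=L[g&M]
    if len(P): print(n,q,len(P),np.nanmedian(P,0).round(4),np.nanpercentile(P,[5,95],axis=0).round(4).tolist())
    k=(abs(L[...,1]+.44)<.02)&(L[...,0]>.38)&(L[...,0]<.66)&(L[...,2]>.1)&(L[...,2]<.3); M=L[k]
    print([(round(u,2),round(float(np.median(M[abs(M[:,0]-u)<.005][:,2])),3)) for u in np.arange(.39,.62,.02) if (abs(M[:,0]-u)<.005).any()])
    ims.append(cv2.resize(c['image'][max(q[1]-50,0):q[1]+50,q[0]-50:q[0]+50,::-1],(400,400),interpolation=2))
cv2.imwrite('pics/'+sys.argv[1],np.hstack(ims))
E
python3 m3.py c1.png
```

```text
tcp uvz [ 0.2416 -0.3944  0.2885] tip [ 0.2415 -0.3943  0.2185] toolx [ 1.     -0.0026 -0.001 ] toolz [-0.001   0.0018 -1.    ] F [ 0.1  0.6 -0.1] 6.825 0.04281381860291918
[(np.float64(0.43), 0.159), (np.float64(0.45), 0.16), (np.float64(0.47), 0.16), (np.float64(0.49), 0.161), (np.float64(0.51), 0.16), (np.float64(0.53), 0.161), (np.float64(0.55), 0.161), (np.float64(0.57), 0.16), (np.float64(0.59), 0.156)]
side [328 179] 1 [ 0.3696 -0.3776  0.0939] [[0.3696, -0.3776, 0.0939], [0.3696, -0.3776, 0.0939]]
[(np.float64(0.39), 0.13), (np.float64(0.41), 0.153), (np.float64(0.43), 0.16), (np.float64(0.45), 0.16), (np.float64(0.47), 0.158), (np.float64(0.49), 0.16), (np.float64(0.51), 0.16), (np.float64(0.53), 0.159), (np.float64(0.55), 0.161), (np.float64(0.57), 0.158), (np.float64(0.59), 0.153)]
```

View pics/c1.png

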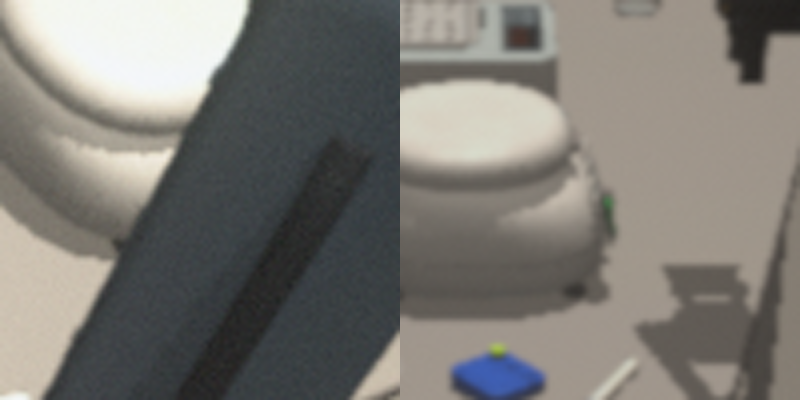

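The lid is shut: its top is level at about 160 mm in both views. The switch shows at side crop (607,205). Next I use one open finger (15 mm wide) on the rocker, with the other finger left of the machine.

Emit:
{"method": "send_rows", "body": {
  "deltas": "0 -40 0 0 0 0 1;40 -18 30 0 0 0 1;38 0 60 0 0 0 1;0 0 10 0 10 0 1;0 0 0 0 10 0 1;0 0 0 0 0 0 1"
}}

```text
time: 7.68
position: [0.4085, -0.2191, 0.1946]
tool_rot: [0.976, 0.159, 0.143, -0.029]
ft_force: [-0.4, -0.4, 0.5]
grip_width: 0.0867
grip_force: 0.0
```

```bash
python3 p.py; python3 m3.py c2.png
```

```text
tcp uvz [ 0.3191 -0.3363  0.1946] tip [ 0.3392 -0.3354  0.1276] toolx [0.9576 0.0022 0.288 ] toolz [ 0.2879  0.0131 -0.9576] F [-0.4 -0.4  0.5] 7.675 0.08672267162640103
[(np.float64(0.45), 0.161), (np.float64(0.47), 0.16), (np.float64(0.49), 0.16), (np.float64(0.51), 0.161), (np.float64(0.53), 0.161), (np.float64(0.55), 0.16), (np.float64(0.57), 0.159), (np.float64(0.59), 0.157)]
side [328 179] 1 [ 0.369  -0.3822  0.0916] [[0.369, -0.3822, 0.0916], [0.369, -0.3822, 0.0916]]
[(np.float64(0.39), 0.13), (np.float64(0.41), 0.155), (np.float64(0.43), 0.159), (np.float64(0.45), 0.159), (np.float64(0.47), 0.159), (np.float64(0.49), 0.16), (np.float64(0.51), 0.16), (np.float64(0.53), 0.16), (np.float64(0.55), 0.16), (np.float64(0.57), 0.16), (np.float64(0.59), 0.156)]
```

View pics/c2.png

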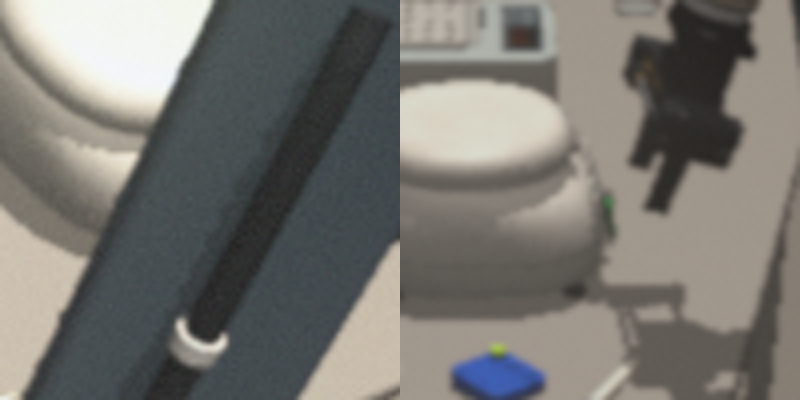

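Emit:
{"method": "send_rows", "body": {
  "deltas": "-7 0 19 0 0 0 1;-7 0 19 0 0 0 1;0 0 0 0 0 0 1"
}}

```text
time: 8.15
position: [0.4063, -0.2188, 0.1545]
tool_rot: [0.976, 0.161, 0.143, -0.029]
ft_force: [-0.2, 0.7, -0.3]
grip_width: 0.0869
grip_force: 0.0
```

```bash
python3 p.py
```

```text
tcp uvz [ 0.317  -0.3353  0.1545] tip [ 0.3372 -0.3344  0.0875] toolx [0.9576 0.0052 0.288 ] toolz [ 0.2879  0.0135 -0.9576] F [-0.2  0.7 -0.3] 8.15 0.08693274911744885
```

Emit:
{"method": "send_rows", "body": {
  "deltas": "5.7 0 1.7 0 0 0 1;5.7 0 1.7 0 0 0 1;3.2 0 2.4 0 0 0 1;1.6 0 1.2 0 0 0 1;0 0 0 0 0 0 1"
}}

```text
time: 8.78
position: [0.4223, -0.2134, 0.1531]
tool_rot: [0.976, 0.16, 0.143, -0.029]
ft_force: [-2.1, -1.6, 1.3]
grip_width: 0.0869
grip_force: 0.7
```

```bash
python3 p.py
```

```text
tcp uvz [ 0.3339 -0.3352  0.1531] tip [ 0.3541 -0.3344  0.0861] toolx [0.9573 0.0044 0.2891] toolz [ 0.289   0.0119 -0.9573] F [-2.1 -1.6  1.3] 8.775 0.08693829344469403
```

Emit:
{"method": "send_rows", "body": {
  "deltas": "1.6 0 1.2 0 0 0 1;1.6 0 1.2 0 0 0 1;0 0 0 0 0 0 1"
}}

```text
time: 9.15
position: [0.426, -0.2122, 0.1517]
tool_rot: [0.976, 0.16, 0.143, -0.029]
ft_force: [-1.9, -0.9, 4.6]
grip_width: 0.087
grip_force: 1.6
```

```bash
python3 p.py
```

```text
tcp uvz [ 0.3378 -0.3352  0.1517] tip [ 0.358  -0.3344  0.0847] toolx [0.9572 0.0044 0.2893] toolz [ 0.2893  0.012  -0.9572] F [-1.9 -0.9  4.6] 9.15 0.08699050947136766
```

Emit:
{"method": "send_rows", "body": {
  "deltas": "1.6 0 1.2 0 0 0 1;1.6 0 1.2 0 0 0 1;0 0 0 0 0 0 1"
}}

```text
time: 9.52
position: [0.4277, -0.2115, 0.1509]
tool_rot: [0.976, 0.16, 0.143, -0.028]
ft_force: [-15.1, -4.9, 16.0]
grip_width: 0.0869
grip_force: 10.9
```

```bash
python3 p.py
```

```text
tcp uvz [ 0.3397 -0.3351  0.1509] tip [ 0.3598 -0.3344  0.0838] toolx [0.9578 0.0033 0.2874] toolz [ 0.2873  0.0095 -0.9578] F [-15.1  -4.9  16. ] 9.525 0.08689990135958504
```

Emit:
{"method": "send_rows", "body": {
  "deltas": "-12 0 -9 0 0 0 1;-12 0 -9 0 0 0 1;10 0 -45 0 0 0 1;10 -40 -40 0 0 0 0;0 -60 0 0 -10 0 0;0 -60 0 0 -6.7 0 0;0 -60 0 0 0 0 0;0 -30 0 0 0 0 0;0 0 0 0 0 0 0"
}}

```text
time: 10.65
position: [0.3213, 0.0018, 0.2508]
tool_rot: [0.986, 0.165, 0.022, -0.015]
ft_force: [0.0, -0.6, -0.4]
grip_width: 0.035
grip_force: 0.0
```

```bash
python3 p.py; python3 m3.py c3.png; python3 m.py | grep -E 'yel|green'
```

```text
tcp uvz [ 0.3056 -0.0992  0.2508] tip [ 0.3089 -0.0976  0.1809] toolx [0.9988 0.0123 0.0476] toolz [ 0.0474  0.0228 -0.9986] F [ 0.  -0.6 -0.4] 10.65 0.03503864369473603
top [414 199] 61 [ 0.3663 -0.3832  0.0787] [[0.357, -0.4014, 0.061], [0.3734, -0.374, 0.0954]]
[(np.float64(0.39), 0.132), (np.float64(0.41), 0.154), (np.float64(0.43), 0.16), (np.float64(0.45), 0.161), (np.float64(0.47), 0.16), (np.float64(0.49), 0.16), (np.float64(0.51), 0.16), (np.float64(0.53), 0.159), (np.float64(0.55), 0.161), (np.float64(0.57), 0.16), (np.float64(0.59), 0.157)]
[(np.float64(0.39), 0.131), (np.float64(0.41), 0.153), (np.float64(0.43), 0.159), (np.float64(0.45), 0.159), (np.float64(0.47), 0.159), (np.float64(0.49), 0.159), (np.float64(0.51), 0.161), (np.float64(0.53), 0.159), (np.float64(0.55), 0.159), (np.float64(0.57), 0.16), (np.float64(0.59), 0.155)]
green [302.5   8.8] 603 [ 0.9263 -0.0979  0.4256]
green [414.1 202.1] 49 [ 0.4686 -0.2492  0.0808]
yel [340.6 215.4] 13 [ 0.5326 -0.0599  0.025 ]
yel [309.5 252.7] 14 [0.4648 0.0686 0.0235]
```

View pics/c3.png

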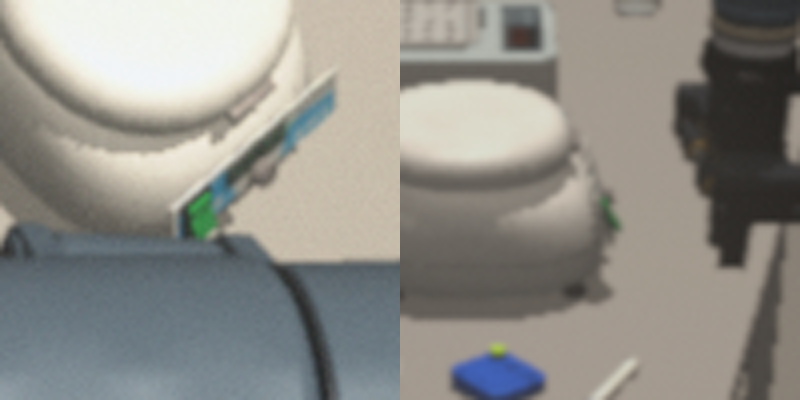

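```bash
python3 - <<'E'
from h import *
a=np.radians(18.3); ex=np.array([np.cos(a),np.sin(a),0]); ey=np.array([-np.sin(a),np.cos(a),0])
S=[]
for _ in range(4):
    c=cam('top'); W=cloud(c); L=np.stack([W@ex,W@ey,W[...,2]],-1)
    hsv=cv2.cvtColor(c['image'],cv2.COLOR_RGB2HSV)
    g=(hsv[...,0]>45)&(hsv[...,0]<85)&(hsv[...,1]>110)&(hsv[...,2]>60); g[:180]=0;g[225:]=0;g[:,:395]=0;g[:,430:]=0
    P=L[cv2.erode(g.astype(np.uint8),np.ones((2,2)))>0]; S.append(P)
P=np.vstack(S); out=P[:,0]*-.94+P[:,2]*.342; up=P[:,0]*.342+P[:,2]*.94
print(len(P),np.polyfit(up-up.mean(),out,1)); 
for lo in np.arange(up.min(),up.max(),.005):
    k=(up>=lo)&(up<lo+.005); print(round(lo,3),k.sum(),np.median(out[k]).round(4) if k.any() else '')
for r in robot.cut_out('top','timer')[:3]:
    Q=W[r['region']]; Q=Q[(Q[:,2]>.012)&(Q[:,2]<.022)]; print(r['p'],r['box'],cv2.minAreaRect((Q[:,:2]*1000).astype(np.float32)))
E
python3 p.py
```

```text
108 [-0.08431277 -0.31671838]
0.181 7 -0.3166
0.186 16 -0.316
0.191 30 -0.3154
0.196 20 -0.3172
0.201 19 -0.3172
0.206 14 -0.3177
0.211 2 -0.3163
0.92 [290.7, 233.7, 316.7, 258.6] ((490.01654052734375, 79.72403717041016), (67.25502014160156, 69.3189468383789), 66.06846618652344)
tcp uvz [ 0.307  -0.1019  0.2509] tip [ 0.3104 -0.1004  0.181 ] toolx [0.9987 0.0077 0.0494] toolz [ 0.0492  0.0209 -0.9986] F [-0.9 -0.3 -0.3] 11.2 0.0007870119759268103
```

Emit:
{"method": "send_rows", "body": {
  "deltas": "0 0 0 -1.2 -2.8 0 0;52 -7 10 0 0 0 0;52 -7 40 0 0 0 0;52 -7 40 0 0 0 0;0 0 45 0 0 0 0;0 0 0 0 0 0 0"
}}

```text
time: 11.95
position: [0.4573, 0.068, 0.1173]
tool_rot: [0.986, 0.164, -0.004, -0.001]
ft_force: [0.1, 0.7, 0.5]
grip_width: 0.0007
grip_force: 0.0
```

```bash
python3 p.py
```

```text
tcp uvz [ 0.4555 -0.079   0.1173] tip [ 0.455  -0.0788  0.0473] toolx [ 0.9999  0.0096 -0.0076] toolz [-0.0076  0.0031 -1.    ] F [0.1 0.7 0.5] 11.95 0.0006642028753095691
```

Emit:
{"method": "send_rows", "body": {
  "deltas": "8 1.5 10 0 0 0 0;0 0 7 0 0 0 0;0 0 3 0 0 0 0;0 0 2 0 0 0 0;0 0 0 0 0 0 0"
}}

```text
time: 12.58
position: [0.4674, 0.0688, 0.0986]
tool_rot: [0.987, 0.163, 0.001, 0.0]
ft_force: [-0.1, -0.1, 0.5]
grip_width: 0.0005
grip_force: 0.0
```

```bash
python3 p.py
```

```text
tcp uvz [ 0.4654 -0.0815  0.0986] tip [ 0.4654 -0.0815  0.0286] toolx [1.     0.0088 0.0011] toolz [ 1.1e-03 -7.0e-04 -1.0e+00] F [-0.1 -0.1  0.5] 12.575 0.0005157664065533902
```

Emit:
{"method": "send_rows", "body": {
  "deltas": "-1 0 3 0 0 0 0;0 0 2 0 0 0 0;0 0 1.5 0 0 0 0;0 0 0 0 0 0 0"
}}

```text
time: 13.08
position: [0.4664, 0.0685, 0.0917]
tool_rot: [0.987, 0.163, 0.0, 0.0]
ft_force: [-0.6, -1.1, 1.5]
grip_width: 0.0005
grip_force: 1.2
```

Emit:
{"method": "send_rows", "body": {
  "deltas": "0 0 1.5 0 0 0 0;0 0 1.5 0 0 0 0;0 0 0 0 0 0 0"
}}

```text
time: 13.45
position: [0.4663, 0.0685, 0.0904]
tool_rot: [0.987, 0.164, 0.001, 0.0]
ft_force: [-2.7, -0.6, 19.0]
grip_width: 0.0004
grip_force: 9.4
```

Emit:
{"method": "send_rows", "body": {
  "deltas": "0 0 -5 0 0 0 0;0 0 -15 0 0 0 0;0 0 -40 0 0 0 0;-30 0 -50 0 0 0 0;-60 0 -30 0 0 0 0;-60 0 0 0 0 0 0;0 0 0 0 0 0 0;0 0 0 0 0 0 0"
}}

```text
time: 14.45
position: [0.3292, 0.0211, 0.2272]
tool_rot: [0.987, 0.163, 0.002, 0.001]
ft_force: [1.8, -0.4, -0.2]
grip_width: 0.0005
grip_force: 0.0
```

```bash
python3 p.py; python3 m.py | grep -E 'yel|green'; python3 m3.py c4.png
```

```text
tcp uvz [ 0.3192 -0.0833  0.2272] tip [ 0.3195 -0.0835  0.1572] toolx [1.     0.0082 0.0033] toolz [ 0.0033 -0.0022 -1.    ] F [ 1.8 -0.4 -0.2] 14.45 0.0005428662098316683
green [302.5   8.8] 603 [ 0.9258 -0.0976  0.4249]
yel [309.5 252.7] 14 [0.4639 0.0686 0.0252]
[(np.float64(0.39), 0.13), (np.float64(0.41), 0.153), (np.float64(0.43), 0.16), (np.float64(0.45), 0.16), (np.float64(0.47), 0.161), (np.float64(0.49), 0.16), (np.float64(0.51), 0.16), (np.float64(0.53), 0.16), (np.float64(0.55), 0.161), (np.float64(0.57), 0.16), (np.float64(0.59), 0.157)]
[(np.float64(0.39), 0.131), (np.float64(0.41), 0.154), (np.float64(0.43), 0.158), (np.float64(0.45), 0.159), (np.float64(0.47), 0.161), (np.float64(0.49), 0.16), (np.float64(0.51), 0.161), (np.float64(0.53), 0.161), (np.float64(0.55), 0.159), (np.float64(0.57), 0.159), (np.float64(0.59), 0.154)]Traceback (most recent call last):
  File "m.py", line 33, in <module>
    a=P[rng.choice(len(P),3,0)]; q=np.cross(a[1]-a[0],a[2]-a[0]); L=np.linalg.norm(q)
        ~~~~~~~~~~^^^^^^^^^^^^
  File "numpy/random/_generator.pyx", line 864, in numpy.random._generator.Generator.choice
ValueError: a must be a positive integer unless no samples are taken
```

View pics/c4.png

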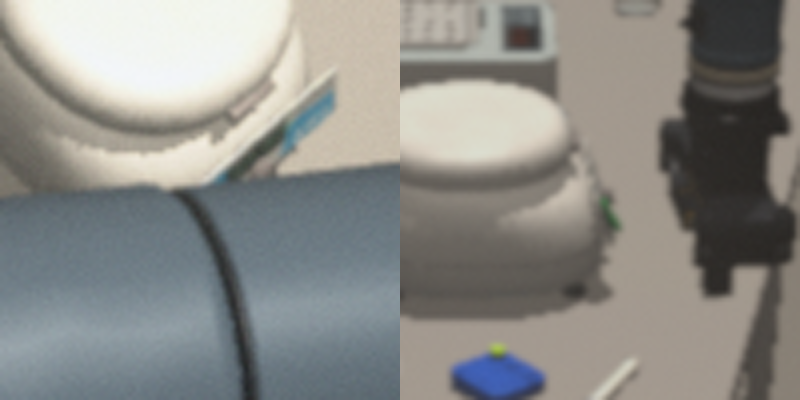

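The lid is still level. The switch's lower half stands out at side crop (612,220), so it is on. The timer key is up and in its starting place.

```bash
python3 -c "
from rig import robot;print(robot.hand_in())"
```

```text
the job is handed in; nothing more can be done
None
```

I shut the lid gently, pressed the rocker switch on, tapped the timer's green key and handed the job in at about 14.5 s of the 54 s; the hand-in did not report whether it passed.

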